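# Cock the spring striker of a marking fixture on its hair-trigger catch

## Task

Cock the spring striker on the bench: take the post at the end of its arm, draw the arm back past the small brass catch, pull it outward only until it lightly touches the catch, and ease it forward so that it stays hooked when you let go. The catch is a hair trigger: do not push it aside, and never let the arm snap forward. Leave the loupe, the ring and the wax puck where they are.

Things in the scene. Friction and masses are not known exactly. Their poses are not given: they have to be found in the camera images.
- base: dark steel base plate of the striker, 170 (x) x 230 (y) x 12 mm, fixed to the bench; origin at the centre of its underside; z up. At yaw 0 x ('forward') points away from the robot, y to its left. All x, y below are in this frame. Only the post stands above 62 mm over the bench. A lamp hangs 0.75 m up at robot x 0.17 to 0.37, left of y -0.05: keep the elbow low or to the right.
- pivot (a point): vertical pivot axis of the arm, at plate level (12 mm up), base x -45, y +80. The arm's bar sweeps level over the plate, 40 to 50 mm above the bench. At rest it points 0.65 rad forward of -y, its hammer head against a punch. A spring pulls it there: about 8 N at the post at rest, 11 N when cocked. Drawn back, it turns towards -x (clockwise from above).
- catch_place (a point): mean place of the hooked pin's axis, at plate level (12 mm up): base x -45, y -63. The real catch is clamped up to 3 mm from it in x and 13 mm in y, not measured: find it by feel. Draw the arm back at rest length (it passes the catch clear) till the post is 14 mm behind (-x of) this place, go out in -y to the catch's wall, then ease it forward till the seat takes the load.
- post_grip (a point): grip point of the arm's end post: upright round steel post 12 mm in diameter, from 50 to 93 mm above the bench; the point is on its axis 73 mm up, 120 mm from the pivot at rest; x axis outward along the arm, z up. The post may turn in the fingers. Under it, on the same axis, an 8 mm pin points down to 16 mm above the bench: this pin hooks on the catch.
- striker (a joint): angle of the arm about its pivot in rad: 0 at rest against the punch, growing as it is drawn back; about 0.65 (0.62 to 0.68) when hooked; stop at 0.90.
- reach (a joint): how far the arm is slid outward in its sleeve, in m: 0 at its rest length, stop at 0.046; about 0.010 to 0.036 when hooked. A light spring draws it in: 0.6 N at 0, rising evenly to 2.0 N at 0.036.
- catch (a joint): angle in rad of the brass catch lever, 20 to 34 mm above the bench: 0 at rest, grows as its wall is pushed to -y. The wall runs along x on the -y side of the hooked pin and 22 mm further back; the seat, on its +x side, is only 6 mm deep: ease forward within 2 mm of the wall or the pin misses. The lever holds till 2.3 N at the wall, then gives 1 mm per 0.6 N; at 0.05 rad (3 mm, 4 N) it trips.
- loupe: black eye loupe, 34 mm wide and 26 mm high, standing loose beside the plate on its +y side; leave it. Origin at the centre of its underside.
- ring_blank: plain yellow metal ring, 24 mm wide and 5 mm high, lying loose beside the plate on its +y side; leave it. Origin at the centre of its underside.
- beeswax_puck: round brown wax puck, 43 mm wide and 13 mm high, lying loose beside the plate on its +y side; leave it. Origin at the centre of its underside.

How it is judged:
By the outcome, as a careful person would: the job done as asked, in the order asked, and still so for the second after the job is handed in, with the robot touching nothing.
It also fails if it takes over 69 s, if anything falls off the work surface, if the arm or the gripper's body presses on something with over 40 N, if the wrist force passes 120 N, or if a joint passes its speed limit or range.

## Robot

A 6-joint arm with a two-finger parallel gripper is mounted at the origin on a cart in front of the work surface, level with it; the furniture and walls round the work are solid. World frame = base frame: x ahead of the robot, y to its left, z up, the work surface at z = 0. Lengths are in m, angles in rad, forces in N, time in s.
With the tool pointing down it reaches from about 0.35 to 0.975 m from the base axis. Payload 17.4 kg.
Tool frame: the origin (TCP) lies at the very end of the fingers, on their centre line; the grasp point (between the pads) lies 19 mm behind it; z points along the fingers, y is the line along which they close (so a half turn about z gives the same grasp; the last joint's range is limited). The gripper opens to 85 mm and grips with 20 to 120 N. Pads are 22 mm wide; open, the fingers measure 114 mm over their backs; the gripper's body (76 mm by 85 mm) begins 54 mm behind the grasp point. The pads swing forward as they close: fully open they stand 13 mm farther back than shut.
Start: joints at [1.244, 0.116, 1.442, -0, 1.584, -0.038], TCP at [0.192, 0.647, 0.231] pointing down, gripper open.
Joint ranges: [-2.83, 2.83], [-0.83, 2.19], [0.07, 2.5], [-1.14, 4.28], [0.01, 3], [-2.97, 2.97]. Speed limits (rad/s): [1.89, 1.89, 2.22, 3.14, 3.14, 3.14].

## Interface

Orientations are given as a unit quaternion [x, y, z, w].
In Python, from workcell import get_state, optics, workorder gives the robot as it stands.
- The arm moves only by the tool move_arm, never from a script. Its arguments are lists of equal length, an entry for each row: "delta_rot": the turn, a rotation vector about the tool's x, y, z in degrees, a list of three; "offset": the shift along the tool's x, y, z in m, a list of three; "claw": the gripper command: -1 is fully open, 1 is shut, values between are in proportion. In form: {"delta_rot": [[ax, ay, az], ...], "offset": [[x, y, z], ...], "claw": [claw, ...]}. A call has 1 to 5 rows; each row is the pose to reach, as a shift and turn from the pose commanded when the call began, along the tool's axes at that moment; what a row does not reach only later rows make up. A row lasts 1/12 s, in which the tool goes at most 41.7 mm and 7.16 degrees, less where a joint would pass 70% of its speed; a pose out of reach is approached as far as the arm can. A call with a gripper value outside its range is refused whole. The fingers move at their own pace and stop on an object; the grip force is fixed at half the most. Time passes only in rows, so rows that repeat a pose let the fingers close. It gives the time, the measured TCP pose, the force, the opening and the grip force at its end, in the units of the state.
- get_state(): the state, without advancing time (a new reading comes with each control period).
- optics.grab_frame(name): name is "scene" or "top" or "wrist"; returns a dict with "frame" (480x640x3 uint8, blue, green, red), "z_map" (480x640 float32, m along the optical axis (not along the pixel's ray), 0 where there is no reading), "fx", "fy", "cx", "cy" (pixels), "k1" (the pictures are not rectified: a ray, as slopes to the right and down, at radius r is drawn at 1 + k1 r^2 times it, then the intrinsics apply), "R" (3x3) and "t" (3): a world point X has camera coordinates R X + t. Camera axes: x right, y down, z forward; pixel columns grow to the right and rows downward; lengths in m; the calibration is good to about 2 mm. A picture is of the moment at which its call begins.
- workorder.finish_job(): hands the job in; it is judged then, once.
The state is a dict: "time_s": time; "qpos": joint angles; "qvel": joint speeds; "joint_efforts": joint torques, N m; "eef_pos": TCP position; "tcp_rot": TCP orientation; "wrist_force": force on the tool from outside, world axes, zero at the start; "torque": the same for the moment, N m; "gripper_width": opening from 0.0 (shut) to 1.0 (fully open); "finger_force": force on a finger pad.
Only numpy, scipy, OpenCV 4.12 (cv2) and the standard library are available. Lean on these libraries where they do the work, as an engineer would, in place of code of your own. Each camera call takes 0.05 s, during which the arm holds its last target. There are 200 camera calls.

## Working session

There is one attempt and no reset: what is moved stays moved. The work goes in short steps, Python scripts to look and compute and a tool call to move; the robot and the scene stay as the last step left them, time stands still between calls to the robot, and variables do not carry over. Pictures are saved under pics/ and viewed, at most 10 in all, crops included, and the job is handed in when it is done.

Besides the shell and the picture viewer there is one more tool, called in YAML: its name, and indented under it one key for each argument. move_arm: Moves the arm, as the interface text tells. Its arguments: {"type":"object","properties":{"delta_rot":{"type":"array"},"offset":{"type":"array"},"claw":{"type":"array"}},"required":["delta_rot","offset","claw"]}

```bash
mkdir -p pics
cat > h.py <<'E'
import numpy as np, cv2
from workcell import get_state, optics, workorder
def ray(f,u,v):
    x,y=(u-f["cx"])/f["fx"],(v-f["cy"])/f["fy"]
    rd=np.hypot(x,y); r=rd
    for _ in range(20): r=rd/(1+f["k1"]*r*r)
    s=r/rd if rd>0 else 1
    return np.array([x*s,y*s,1.])
def at_z(f,u,v,z):
    R,t=np.array(f["R"]),np.array(f["t"]); c=-R.T@t; d=R.T@ray(f,u,v)
    return c+d*(z-c[2])/d[2]
def at_depth(f,u,v):
    R,t=np.array(f["R"]),np.array(f["t"]); return R.T@(ray(f,u,v)*f["z_map"][v,u]-t)
def proj(f,X):
    p=np.array(f["R"])@X+np.array(f["t"]); x,y=p[:2]/p[2]; k=1+f["k1"]*(x*x+y*y)
    return f["fx"]*x*k+f["cx"],f["fy"]*y*k+f["cy"]
E
python3 - <<'E'
from h import *
import pickle
for n in("scene","top"):
    f=optics.grab_frame(n); pickle.dump(f,open(n+".pkl","wb")); cv2.imwrite(f"pics/{n}.png",f["frame"])
    print(n,-np.array(f["R"]).T@f["t"])
print(get_state())
E
```

```text
scene [0.32733593 0.73126982 0.47033894]
top [0.53893924 0.06409476 0.92196997]
{'time_s': 0.1, 'qpos': array([ 1.24419328e+00,  1.16426302e-01,  1.44223580e+00, -1.91512990e-05,
        1.58400443e+00, -3.78121601e-02]), 'qvel': array([ 0.00014825, -0.00030187, -0.00164075, -0.00058457,  0.0002923 ,
       -0.00095778]), 'joint_efforts': array([ 1.64786241e-03, -7.33660054e+01, -6.33795691e+01,  5.90819946e-05,
        5.21798749e-03,  1.97689008e-05]), 'eef_pos': array([0.19219726, 0.64686385, 0.23062072]), 'tcp_rot': array([ 1.43894291e-01,  9.89592919e-01, -5.29783480e-04, -8.78771666e-05]), 'wrist_force': array([ 0.00172493, -0.12749234,  0.66875144]), 'torque': array([ 0.01847643, -0.03524781, -0.00932173]), 'finger_force': 0.0, 'gripper_width': 0.9993872490372974}
```

View pics/top.png

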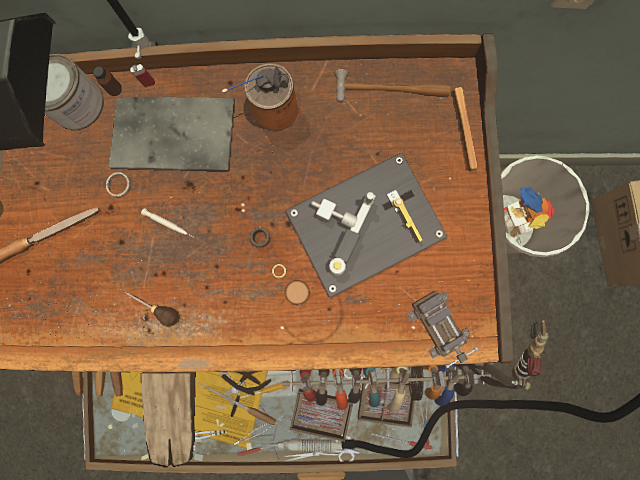

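View pics/scene.png

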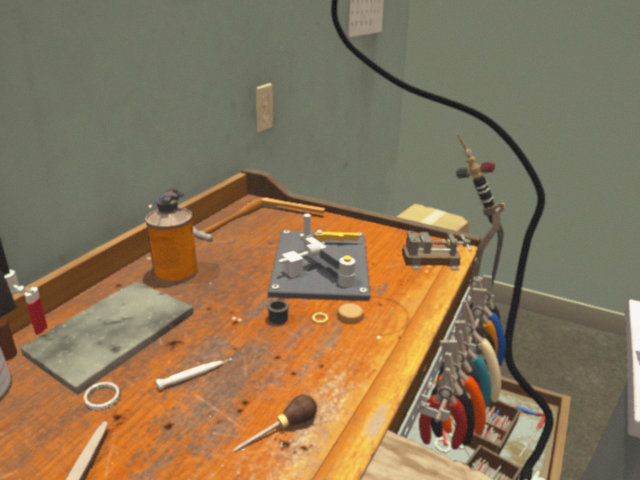

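The top view shows the plate with corners near (288,212), (402,154), (446,233) and (331,297), the pivot at (337,266), the post at (370,197) and the brass catch at (405,215). An enlarged crop will give finer readings.

Run:
```python
from h import *
import pickle
f=pickle.load(open("top.pkl","rb"))
cv2.imwrite("pics/crop.png",cv2.resize(f["frame"][145:305,275:455],None,fx=3.7,fy=3.7,interpolation=cv2.INTER_CUBIC))
```

```text
(no output)
```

View pics/crop.png

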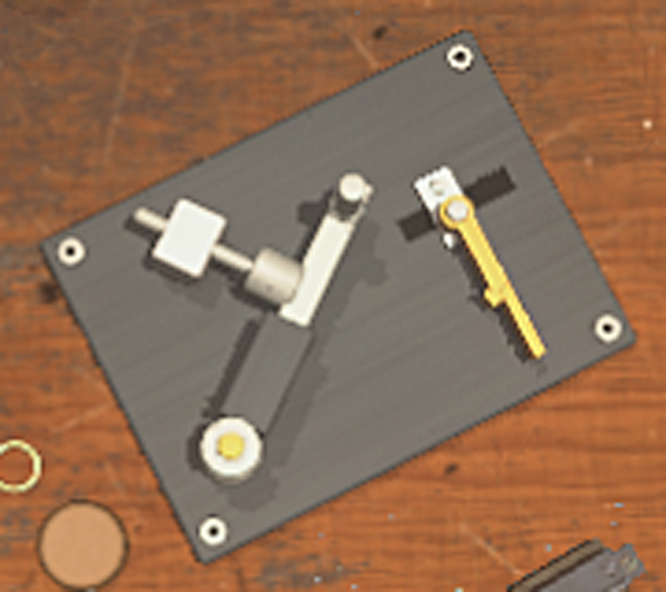

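```bash
cat > fit.py <<'E'
from h import *
import pickle
from scipy.optimize import least_squares
f=pickle.load(open("top.pkl","rb"))
px=lambda c:(275+(c[0]+.5)/3.7-.5,145+(c[1]+.5)/3.7-.5)
C=[(42,243),(470,32),(635,340),(205,562)]
M=np.array([(85,115),(85,-115),(-85,-115),(-85,115)])/1e3
W=np.array([at_z(f,*px(c),.012)[:2] for c in C])
rot=lambda a:np.array([[np.cos(a),-np.sin(a)],[np.sin(a),np.cos(a)]])
s=least_squares(lambda p:(M@rot(p[2]).T+p[:2]-W).ravel(),[.5,0,.5])
P=s.x; tob=lambda w:rot(P[2]).T@(w-P[:2]); tow=lambda b:rot(P[2])@np.array(b)+P[:2]
E
python3 - <<'E'
from fit import *
print("pose",P,"res",s.fun*1e3)
for n,c,z in[("post",(351,187),.093),("pivot",(231,445),.055),("catchpiv",(457,210),.036),("nubtip",(486,299),.034),("leverleft_mid",(500,320),.034),("lever end L",(535,357),.034),("end R",(546,350),.034),("nub back",(490,304),.034)]:
    w=at_z(f,*px(c),z); print(n,w.round(4),"base",tob(w[:2])*1e3)
a=0.65; post=tow([-.045+.12*np.sin(a),.08-.12*np.cos(a)]); print("post model",post,"pivot",tow([-.045,.08]),"catch",tow([-.045,-.063]))
E
```

```text
pose [0.68497931 0.00072378 0.44033162] res [ 0.79461193  2.24052527  2.73274915 -0.56398685 -0.94335413 -3.25638762
 -2.58400694  1.57984921]
post [ 7.169e-01 -3.000e-04  9.300e-02] base [ 28.48036172 -14.53810132]
pivot [0.6114 0.0539 0.055 ] base [-43.92297866  79.51241667]
catchpiv [ 0.7171 -0.0527  0.036 ] base [  6.2997683  -62.00382787]
nubtip [ 0.676  -0.0642  0.034 ] base [-35.8005167  -54.86802476]
leverleft_mid [ 0.6662 -0.0701  0.034 ] base [-47.19988302 -56.02669175]
lever end L [ 0.6488 -0.0852  0.034 ] base [-69.36239415 -62.27932361]
end R [ 0.6518 -0.0904  0.034 ] base [-68.82139055 -68.26747955]
nub back [ 0.6736 -0.0659  0.034 ] base [-38.6547257  -55.41495915]
post model [ 0.71658631 -0.00155113] pivot [0.61017269 0.05391183] catch [ 0.67112493 -0.07544745]
```

move_arm:
  delta_rot:
    - [0,0,7]
    - [0,0,14]
    - [0,0,21]
    - [0,0,28]
    - [0,0,35]
  offset:
    - [-0.037,-0.01,0]
    - [-0.074,-0.02,0]
    - [-0.111,-0.03,0]
    - [-0.148,-0.04,0]
    - [-0.185,-0.05,0]
  claw: [-0.3,-0.3,-0.3,-0.3,-0.3]

```text
time_s: 0.52
eef_pos: [0.3565, 0.5452, 0.231]
tcp_rot: [0.437, 0.899, -0.0, -0.0]
wrist_force: [0.2, 0.5, 0.2]
gripper_width: 0.654
finger_force: 0.0
```

move_arm:
  delta_rot:
    - [0,0,3]
    - [0,0,6]
    - [0,0,9]
    - [0,0,12]
    - [0,0,13.3]
  offset:
    - [-0.037,0.007,0]
    - [-0.074,0.014,0]
    - [-0.111,0.021,0]
    - [-0.148,0.028,0]
    - [-0.187,0.035,0]
  claw: [-0.3,-0.3,-0.3,-0.3,-0.3]

```text
time_s: 0.93
eef_pos: [0.5, 0.4204, 0.231]
tcp_rot: [0.537, 0.843, -0.0, -0.0]
wrist_force: [-0.3, 1.0, -0.5]
gripper_width: 0.653
finger_force: 0.0
```

```bash
cat > to.py <<'E'
from fit import *
from scipy.spatial.transform import Rotation as Ro
def to(w):  # tool-axes shift to world TCP target
    s=get_state(); R=Ro.from_quat(s["tcp_rot"]).as_matrix()
    return (R.T@(np.array(w)-s["eef_pos"])).round(4), np.degrees(np.arctan2(R[1,1],R[0,1])).round(2)
def inbase():
    s=get_state(); return (tob(s["eef_pos"][:2])*1e3).round(2), (rot(P[2]).T@s["wrist_force"][:2]).round(2), s
E
python3 -c "
from to import *
print(to([.7167,-.001,.2]),get_state()['eef_pos'])"
```

```text
(array([-0.4735,  0.0184,  0.031 ]), np.float64(24.99)) [0.5000042  0.4203727  0.23103472]
```

move_arm:
  delta_rot:
    - [0,0,0]
    - [0,0,0]
    - [0,0,0]
    - [0,0,0]
    - [0,0,0]
  offset:
    - [-0.038,0.0015,0]
    - [-0.076,0.003,0]
    - [-0.114,0.0045,0]
    - [-0.152,0.006,0]
    - [-0.19,0.007,0]
  claw: [-0.3,-0.3,-0.3,-0.3,-0.3]

```text
time_s: 1.35
eef_pos: [0.5866, 0.2509, 0.231]
tcp_rot: [0.536, 0.844, -0.0, -0.0]
wrist_force: [0.9, -0.0, -1.0]
gripper_width: 0.65
finger_force: 0.0
```

move_arm:
  delta_rot:
    - [0,0,0]
    - [0,0,0]
    - [0,0,0]
    - [0,0,0]
    - [0,0,0]
  offset:
    - [-0.038,0.0015,0]
    - [-0.076,0.003,0]
    - [-0.114,0.0045,0.01]
    - [-0.152,0.006,0.02]
    - [-0.19,0.007,0.031]
  claw: [-0.3,-0.3,-0.3,-0.3,-0.3]

```text
time_s: 1.77
eef_pos: [0.6738, 0.0819, 0.1999]
tcp_rot: [0.536, 0.844, 0.0, 0.0]
wrist_force: [1.5, 0.5, 0.4]
gripper_width: 0.648
finger_force: 0.0
```

move_arm:
  delta_rot:
    - [0,0,0]
    - [0,0,0]
    - [0,0,0]
    - [0,0,0]
    - [0,0,0]
  offset:
    - [-0.035,0.002,0]
    - [-0.07,0.003,0]
    - [-0.0935,0.0044,0.02]
    - [-0.0935,0.0044,0.04]
    - [-0.0935,0.0044,0.05]
  claw: [-0.3,-0.3,-0.3,-0.3,-0.3]

```text
time_s: 2.18
eef_pos: [0.7165, -0.0004, 0.1469]
tcp_rot: [0.537, 0.844, -0.001, -0.001]
wrist_force: [-0.5, 1.3, -0.9]
gripper_width: 0.652
finger_force: 0.0
```

```bash
python3 -c "
from to import *
print(to([.7167,-.001,.058]),inbase())
f=optics.grab_frame('wrist');cv2.imwrite('pics/w1.png',f['frame'])
f=optics.grab_frame('scene');cv2.imwrite('pics/s1.png',cv2.resize(f['frame'][150:330,220:420],None,fx=3,fy=3))"
```

```text
(array([-0.0008,  0.0002,  0.0889]), np.float64(25.04)) (array([ 27.99, -14.46]), array([0.11, 1.33]), {'time_s': 2.1833, 'qpos': array([-3.61935015e-02,  2.39481598e-01,  1.43893135e+00, -1.10921791e-05,
        1.46663407e+00, -4.73270521e-01]), 'qvel': array([ 0.03205962,  0.03738015,  0.12636564,  0.00447313, -0.15985755,
        0.00862488]), 'joint_efforts': array([-2.80883968e+00, -8.67722511e+01, -6.77624416e+01, -2.01916778e-01,
       -6.28351467e-02, -2.35554306e-01]), 'eef_pos': array([ 7.16461789e-01, -4.29076651e-04,  1.46927472e-01]), 'tcp_rot': array([ 0.53698424,  0.84359051, -0.0008789 , -0.00148685]), 'wrist_force': array([-0.47138241,  1.25260557, -0.93293958]), 'torque': array([-0.03820003,  0.036945  ,  0.01670423]), 'finger_force': 0.0, 'gripper_width': 0.6519385232282578})
```

View pics/w1.png

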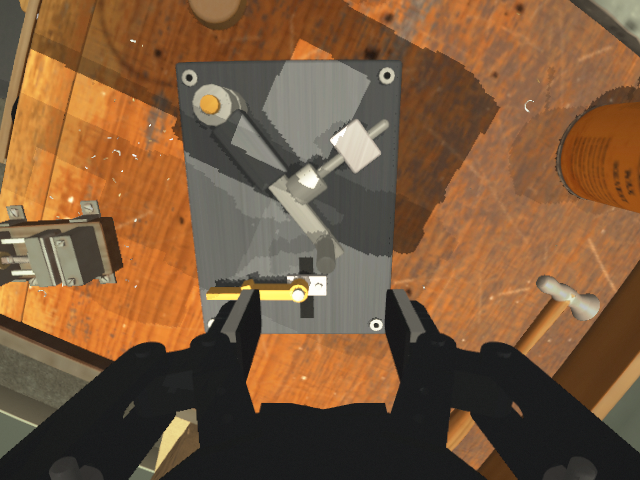

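The wrist view shows the post at (325,250), centred between the fingers (columns 260 and 388). The lever runs along row 293, with its nub near (247,287). I'll go down and close.

move_arm:
  delta_rot:
    - [0,0,0]
    - [0,0,0]
    - [0,0,0]
    - [0,0,0]
    - [0,0,0]
  offset:
    - [-0.0005,0,0.03]
    - [-0.0005,0,0.06]
    - [-0.0005,0,0.08]
    - [-0.0005,0,0.088]
    - [-0.0005,0,0.088]
  claw: [-0.3,-0.3,-0.3,-0.3,-0.3]

```text
time_s: 2.7
eef_pos: [0.7165, 0.0014, 0.0614]
tcp_rot: [0.536, 0.844, -0.0, -0.001]
wrist_force: [-0.2, -0.8, 0.1]
gripper_width: 0.65
finger_force: 0.0
```

move_arm:
  delta_rot:
    - [0,0,0]
    - [0,0,0]
    - [0,0,0]
    - [0,0,0]
    - [0,0,0]
  offset:
    - [0,0,0]
    - [0,0,0]
    - [0,0,0]
    - [0,0,0]
    - [0,0,0]
  claw: [-0.3,0.2,0.4,0.6,0.8]

```text
time_s: 3.12
eef_pos: [0.7177, 0.0006, 0.0635]
tcp_rot: [0.536, 0.844, 0.001, 0.001]
wrist_force: [2.6, 1.7, 5.9]
gripper_width: 0.119
finger_force: 58.5
```

move_arm:
  delta_rot:
    - [0,0,0]
    - [0,0,0]
    - [0,0,0]
    - [0,0,0]
  offset:
    - [0,0,0]
    - [0,0,0]
    - [0,0,0]
    - [0,0,0]
  claw: [1,1,1,1]

```text
time_s: 3.45
eef_pos: [0.7178, 0.0006, 0.0634]
tcp_rot: [0.536, 0.844, 0.001, 0.001]
wrist_force: [2.7, 0.5, 6.4]
gripper_width: 0.117
finger_force: 58.5
```

```bash
python3 -c "
from to import *
b=inbase();print(b[0],b[1],b[2]['wrist_force'],b[2]['torque'],b[2]['eef_pos'],b[2]['gripper_width'],b[2]['finger_force'],b[2]['time_s'])
f=optics.grab_frame('wrist');cv2.imwrite('pics/w2.png',f['frame'])
b=inbase();print(b[0],b[1],b[2]['time_s'])
"
```

```text
[ 29.63 -14.1 ] [ 2.61 -0.69] [2.65069493 0.49010561 6.4215338 ] [ 0.06703053 -0.21522706 -0.00894902] [7.17789012e-01 5.96722841e-04 6.34364538e-02] 0.11748786548043037 58.48913133144379 3.45
[ 29.62 -14.13] [ 1.27 -0.03] 3.5
```

View pics/w2.png

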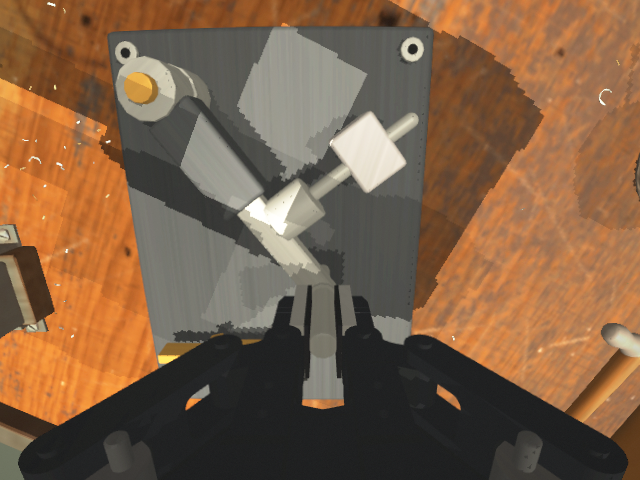

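The post is held, with the pads closed on it at column 323 and finger force 58 N. Next I draw it back along the arc at rest length.

move_arm:
  delta_rot:
    - [0,0,0]
    - [0,0,0]
    - [0,0,0]
    - [0,0,0]
    - [0,0,0]
  offset:
    - [-0.005,-0.0075,-0.001]
    - [-0.0098,-0.0151,-0.001]
    - [-0.0138,-0.0233,-0.001]
    - [-0.0172,-0.0315,-0.001]
    - [-0.0172,-0.0315,-0.001]
  claw: [1,1,1,1,1]

```text
time_s: 3.92
eef_pos: [0.6969, -0.0297, 0.064]
tcp_rot: [0.536, 0.844, 0.001, 0.002]
wrist_force: [13.8, -2.3, -3.4]
gripper_width: 0.121
finger_force: 58.8
```

```bash
python3 -c "
from to import *
b=inbase();print(b[0],b[1],b[2]['wrist_force'],b[2]['eef_pos'],b[2]['gripper_width'],b[2]['finger_force'],b[2]['time_s'])
"
```

```text
[ -2.22 -32.63] [11.52 -8.  ] [13.8342283  -2.32701182 -3.4485861 ] [ 0.69687916 -0.02973841  0.064022  ] 0.12091187920111231 58.75333249568939 3.9167
```

move_arm:
  delta_rot:
    - [0,0,0]
    - [0,0,0]
    - [0,0,0]
    - [0,0,0]
    - [0,0,0]
  offset:
    - [-0.0037,-0.0085,-0.0004]
    - [-0.0062,-0.0173,-0.0004]
    - [-0.0078,-0.0262,-0.0004]
    - [-0.0085,-0.0351,-0.0004]
    - [-0.0085,-0.0351,-0.0004]
  claw: [1,1,1,1,1]

```text
time_s: 4.33
eef_pos: [0.6685, -0.0525, 0.0642]
tcp_rot: [0.537, 0.844, 0.0, 0.002]
wrist_force: [16.3, -6.1, -7.0]
gripper_width: 0.114
finger_force: 58.8
```

```bash
python3 -c "
from to import *
b=inbase();print(b[0],b[1],b[2]['wrist_force'],b[2]['eef_pos'],b[2]['gripper_width'],b[2]['finger_force'],b[2]['time_s'])
"
```

```text
[-37.58 -41.18] [ 12.15 -12.51] [16.32094357 -6.14327215 -6.97452077] [ 0.66853876 -0.05254654  0.06418022] 0.1143843511280719 58.7905615568161 4.3333
```

move_arm:
  delta_rot:
    - [0,0,0]
    - [0,0,0]
    - [0,0,0]
    - [0,0,0]
    - [0,0,0]
  offset:
    - [-0.0013,-0.004,0.0004]
    - [-0.0013,-0.009,0.0004]
    - [-0.001,-0.014,0.0004]
    - [-0.0007,-0.0195,0.0004]
    - [-0.0007,-0.0195,0.0004]
  claw: [1,1,1,1,1]

```text
time_s: 4.75
eef_pos: [0.6517, -0.0607, 0.064]
tcp_rot: [0.537, 0.844, 0.001, 0.002]
wrist_force: [19.0, -2.1, -6.5]
gripper_width: 0.122
finger_force: 59.0
```

```bash
cat > r.py <<'E'
from to import *
b=inbase();print(b[0],b[1],b[2]['wrist_force'],b[2]['torque'],b[2]['eef_pos'],b[2]['gripper_width'],b[2]['time_s'])
E
python3 r.py
```

```text
[-56.25 -41.41] [16.32 -9.99] [19.02586124 -2.08022613 -6.47327979] [-0.5397903  -2.90301874 -0.45464891] [ 0.65174435 -0.06071524  0.06402768] 0.12174302334966697 4.75
```

move_arm:
  delta_rot:
    - [0,0,0]
    - [0,0,0]
    - [0,0,0]
  offset:
    - [-0.001,0,0.0005]
    - [-0.001,0,0.0005]
    - [-0.001,0,0.0005]
  claw: [1,1,1]

```text
time_s: 5.0
eef_pos: [0.6527, -0.0608, 0.0638]
tcp_rot: [0.536, 0.844, 0.001, 0.002]
wrist_force: [16.4, 1.7, -1.5]
gripper_width: 0.118
finger_force: 59.5
```

```bash
python3 r.py
```

```text
[-55.38 -41.87] [15.59 -5.47] [16.43736408  1.69579198 -1.4688443 ] [ 0.23830221 -2.4782956  -0.37852495] [ 0.65273022 -0.06075812  0.06379477] 0.11752533245420439 5.0
```

move_arm:
  delta_rot:
    - [0,0,0]
    - [0,0,0]
    - [0,0,0]
  offset:
    - [-0.001,0,0]
    - [-0.001,0,0]
    - [-0.001,0,0]
  claw: [1,1,1]

```text
time_s: 5.25
eef_pos: [0.6531, -0.0612, 0.0637]
tcp_rot: [0.536, 0.844, 0.002, 0.002]
wrist_force: [14.3, 5.9, -1.2]
gripper_width: 0.121
finger_force: 59.5
```

```bash
python3 r.py
```

```text
[-55.26 -42.4 ] [15.44 -0.79] [14.30676911  5.86737631 -1.24173174] [ 0.77365759 -2.34976514 -0.37119976] [ 0.65306182 -0.06119094  0.06371841] 0.12114120023602956 5.25
```

move_arm:
  delta_rot:
    - [0,0,0]
    - [0,0,0]
    - [0,0,0]
    - [0,0,0]
    - [0,0,0]
  offset:
    - [0,-0.0015,0]
    - [-0.0015,-0.002,0]
    - [-0.003,-0.002,0]
    - [-0.0045,-0.002,0]
    - [-0.0045,-0.002,0]
  claw: [1,1,1,1,1]

```text
time_s: 5.67
eef_pos: [0.6528, -0.0664, 0.0636]
tcp_rot: [0.536, 0.844, 0.001, 0.001]
wrist_force: [9.9, 3.6, -0.2]
gripper_width: 0.12
finger_force: 59.6
```

```bash
python3 r.py
```

```text
[-57.73 -47.02] [10.55 -0.95] [ 9.9493476   3.63730624 -0.19681496] [ 0.4582436  -1.76696535  0.13571152] [ 0.65279696 -0.06642355  0.06360917] 0.11965328763116555 5.6667
```

move_arm:
  delta_rot:
    - [0,0,0]
    - [0,0,0]
    - [0,0,0]
    - [0,0,0]
    - [0,0,0]
  offset:
    - [-0.001,0,0]
    - [-0.002,0,0]
    - [-0.003,0,0]
    - [-0.003,0,0]
    - [-0.003,0,0]
  claw: [1,1,1,1,1]

```text
time_s: 6.08
eef_pos: [0.654, -0.069, 0.0636]
tcp_rot: [0.536, 0.844, 0.001, 0.001]
wrist_force: [10.2, 4.3, -0.1]
gripper_width: 0.118
finger_force: 59.6
```

```bash
python3 r.py
```

```text
[-57.76 -49.88] [11.09 -0.44] [10.21854563  4.32715231 -0.14045598] [ 0.54697601 -1.72508057  0.16501084] [ 0.65399188 -0.06901885  0.06363664] 0.11818085584959598 6.0833
```

move_arm:
  delta_rot:
    - [0,0,0]
    - [0,0,0]
    - [0,0,0]
    - [0,0,0]
  offset:
    - [-0.0005,0,0]
    - [-0.001,0,0]
    - [-0.001,0,0]
    - [-0.001,0,0]
  claw: [1,1,1,1]

```text
time_s: 6.42
eef_pos: [0.6544, -0.0699, 0.0636]
tcp_rot: [0.536, 0.844, 0.001, 0.001]
wrist_force: [10.8, 4.7, 0.2]
gripper_width: 0.118
finger_force: 59.6
```

```bash
python3 r.py
```

```text
[-57.77 -50.83] [11.76 -0.38] [10.7997182   4.66814728  0.24106258] [ 0.5308304  -1.660901    0.17882776] [ 0.65438943 -0.06988398  0.06361613] 0.11787404274080292 6.4167
```

move_arm:
  delta_rot:
    - [0,0,0]
    - [0,0,0]
    - [0,0,0]
    - [0,0,0]
  offset:
    - [-0.0005,0,0]
    - [-0.001,0,0]
    - [-0.001,0,0]
    - [-0.001,0,0]
  claw: [1,1,1,1]

```text
time_s: 6.75
eef_pos: [0.6548, -0.0708, 0.0636]
tcp_rot: [0.536, 0.844, 0.001, 0.001]
wrist_force: [10.1, 5.0, -0.1]
gripper_width: 0.119
finger_force: 59.7
```

move_arm:
  delta_rot:
    - [0,0,0]
    - [0,0,0]
    - [0,0,0]
    - [0,0,0]
  offset:
    - [-0.0005,0,0]
    - [-0.0005,0,0]
    - [-0.0005,0,0]
    - [-0.0005,0,0]
  claw: [1,1,1,1]

```text
time_s: 7.08
eef_pos: [0.655, -0.0713, 0.0636]
tcp_rot: [0.536, 0.844, 0.001, 0.001]
wrist_force: [10.8, 4.6, 0.1]
gripper_width: 0.119
finger_force: 59.7
```

```bash
python3 r.py
```

```text
[-57.79 -52.35] [11.7  -0.42] [10.76132543  4.60493426  0.11432225] [ 0.50430496 -1.62561766  0.09958386] [ 0.65501713 -0.07126381  0.0636033 ] 0.11872300902579193 7.0833
```

move_arm:
  delta_rot:
    - [0,0,0]
    - [0,0,0]
    - [0,0,0]
    - [0,0,0]
  offset:
    - [-0.0005,0,0]
    - [-0.001,0,0]
    - [-0.001,0,0]
    - [-0.001,0,0]
  claw: [1,1,1,1]

```text
time_s: 7.42
eef_pos: [0.6554, -0.0721, 0.0636]
tcp_rot: [0.536, 0.844, 0.001, 0.001]
wrist_force: [10.1, 4.6, -0.5]
gripper_width: 0.112
finger_force: 59.7
```

```bash
python3 r.py
```

```text
[-57.81 -53.31] [11.1  -0.09] [10.08442416  4.6498326  -0.50231989] [ 0.53622957 -1.62237026  0.09963768] [ 0.65540457 -0.07214835  0.06357759] 0.11208971974751852 7.4167
```

move_arm:
  delta_rot:
    - [0,0,0]
    - [0,0,0]
    - [0,0,0]
    - [0,0,0]
  offset:
    - [-0.0003,0,0]
    - [-0.0007,0,0]
    - [-0.0007,0,0]
    - [-0.0007,0,0]
  claw: [1,1,1,1]

```text
time_s: 7.75
eef_pos: [0.6557, -0.0728, 0.0636]
tcp_rot: [0.536, 0.844, 0.001, 0.001]
wrist_force: [8.7, 4.9, 0.9]
gripper_width: 0.118
finger_force: 59.7
```

```bash
python3 r.py
```

```text
[-57.81 -54.01] [9.97 0.72] [8.70919278 4.90028911 0.89701297] [ 0.51498969 -1.5815996   0.15885181] [ 0.6557021  -0.07277198  0.06360883] 0.11765944698823852 7.75
```

```bash
cat > r.py <<'E'
from to import *
b=inbase();T=b[2]['torque'];print("pos",b[0],"F",b[1],"z",b[2]['eef_pos'][2].round(4),"tx,ty proxy",(rot(P[2]).T@np.array([-T[1],T[0]])).round(3),T.round(3),b[2]['time_s'])
E
python3 r.py
```

```text
pos [-57.81 -54.01] F [9.97 0.72] z 0.0636 tx,ty proxy [ 1.65  -0.208] [ 0.515 -1.582  0.159] 7.75
```

move_arm:
  delta_rot:
    - [0,0,0]
    - [0,0,0]
    - [0,0,0]
    - [0,0,0]
  offset:
    - [-0.0003,0,0]
    - [-0.0006,0,0]
    - [-0.0006,0,0]
    - [-0.0006,0,0]
  claw: [1,1,1,1]

```text
time_s: 8.08
eef_pos: [0.6559, -0.0733, 0.0636]
tcp_rot: [0.536, 0.844, 0.001, 0.001]
wrist_force: [9.0, 4.7, 1.0]
gripper_width: 0.116
finger_force: 59.7
```

```bash
python3 r.py
```

```text
pos [-57.84 -54.62] F [10.17  0.45] z 0.0636 tx,ty proxy [ 1.645 -0.208] [ 0.513 -1.576  0.165] 8.0833
```

move_arm:
  delta_rot:
    - [0,0,0]
    - [0,0,0]
    - [0,0,0]
    - [0,0,0]
  offset:
    - [-0.0003,0,0]
    - [-0.0006,0,0]
    - [-0.0006,0,0]
    - [-0.0006,0,0]
  claw: [1,1,1,1]

```text
time_s: 8.42
eef_pos: [0.6562, -0.0739, 0.0636]
tcp_rot: [0.536, 0.844, 0.001, 0.001]
wrist_force: [9.7, 4.3, 0.6]
gripper_width: 0.121
finger_force: 59.7
```

```bash
python3 r.py
```

```text
pos [-57.85 -55.21] F [10.61 -0.23] z 0.0636 tx,ty proxy [ 1.653 -0.19 ] [ 0.533 -1.576  0.138] 8.4167
```

move_arm:
  delta_rot:
    - [0,0,0]
    - [0,0,0]
    - [0,0,0]
    - [0,0,0]
  offset:
    - [-0.0003,0,0]
    - [-0.0006,0,0]
    - [-0.0006,0,0]
    - [-0.0006,0,0]
  claw: [1,1,1,1]

```text
time_s: 8.75
eef_pos: [0.6564, -0.0744, 0.0636]
tcp_rot: [0.536, 0.844, 0.001, 0.001]
wrist_force: [10.2, 4.3, 1.1]
gripper_width: 0.122
finger_force: 59.7
```

```bash
python3 r.py
```

```text
pos [-57.86 -55.82] F [11.04 -0.41] z 0.0636 tx,ty proxy [ 1.532 -0.226] [ 0.449 -1.482  0.134] 8.75
```

move_arm:
  delta_rot:
    - [0,0,0]
    - [0,0,0]
    - [0,0,0]
    - [0,0,0]
  offset:
    - [-0.0003,0,0]
    - [-0.0006,0,0]
    - [-0.0006,0,0]
    - [-0.0006,0,0]
  claw: [1,1,1,1]

```text
time_s: 9.08
eef_pos: [0.6567, -0.0749, 0.0636]
tcp_rot: [0.536, 0.844, 0.001, 0.001]
wrist_force: [9.9, 3.9, 0.7]
gripper_width: 0.121
finger_force: 59.7
```

```bash
python3 r.py
```

```text
pos [-57.86 -56.37] F [10.62 -0.71] z 0.0636 tx,ty proxy [ 1.602 -0.189] [ 0.512 -1.53   0.195] 9.0833
```

move_arm:
  delta_rot:
    - [0,0,0]
    - [0,0,0]
    - [0,0,0]
    - [0,0,0]
  offset:
    - [-0.0003,0,0]
    - [-0.0006,0,0]
    - [-0.0006,0,0]
    - [-0.0006,0,0]
  claw: [1,1,1,1]

```text
time_s: 9.42
eef_pos: [0.6569, -0.0755, 0.0636]
tcp_rot: [0.536, 0.844, 0.001, 0.001]
wrist_force: [9.2, 4.8, 1.2]
gripper_width: 0.117
finger_force: 59.7
```

```bash
python3 r.py
```

```text
pos [-57.86 -56.99] F [10.35  0.48] z 0.0636 tx,ty proxy [ 1.628 -0.15 ] [ 0.558 -1.537  0.151] 9.4167
```

move_arm:
  delta_rot:
    - [0,0,0]
    - [0,0,0]
    - [0,0,0]
    - [0,0,0]
  offset:
    - [-0.0003,0,0]
    - [-0.0006,0,0]
    - [-0.0006,0,0]
    - [-0.0006,0,0]
  claw: [1,1,1,1]

```text
time_s: 9.75
eef_pos: [0.6572, -0.076, 0.0636]
tcp_rot: [0.536, 0.844, 0.001, 0.001]
wrist_force: [9.6, 3.8, 2.3]
gripper_width: 0.121
finger_force: 59.7
```

```bash
python3 r.py
```

```text
pos [-57.86 -57.58] F [10.35 -0.65] z 0.0636 tx,ty proxy [ 1.616 -0.15 ] [ 0.553 -1.526  0.143] 9.75
```

move_arm:
  delta_rot:
    - [0,0,0]
    - [0,0,0]
    - [0,0,0]
    - [0,0,0]
  offset:
    - [-0.0003,0,0]
    - [-0.0006,0,0]
    - [-0.0006,0,0]
    - [-0.0006,0,0]
  claw: [1,1,1,1]

```text
time_s: 10.08
eef_pos: [0.6574, -0.0766, 0.0636]
tcp_rot: [0.536, 0.844, 0.001, 0.001]
wrist_force: [9.9, 4.7, 1.1]
gripper_width: 0.118
finger_force: 59.7
```

```bash
python3 r.py
```

```text
pos [-57.87 -58.16] F [10.96  0.09] z 0.0636 tx,ty proxy [ 1.593 -0.161] [ 0.533 -1.509  0.213] 10.0833
```

move_arm:
  delta_rot:
    - [0,0,0]
    - [0,0,0]
    - [0,0,0]
    - [0,0,0]
  offset:
    - [-0.0003,0,0]
    - [-0.0006,0,0]
    - [-0.0006,0,0]
    - [-0.0006,0,0]
  claw: [1,1,1,1]

```text
time_s: 10.42
eef_pos: [0.6577, -0.0771, 0.0635]
tcp_rot: [0.536, 0.844, 0.001, 0.001]
wrist_force: [9.3, 5.1, 1.0]
gripper_width: 0.113
finger_force: 59.7
```

```bash
python3 r.py
```

```text
pos [-57.87 -58.76] F [10.54  0.63] z 0.0635 tx,ty proxy [ 1.601 -0.176] [ 0.523 -1.524  0.193] 10.4167
```

move_arm:
  delta_rot:
    - [0,0,0]
    - [0,0,0]
    - [0,0,0]
    - [0,0,0]
  offset:
    - [-0.0003,0,0]
    - [-0.0006,0,0]
    - [-0.0006,0,0]
    - [-0.0006,0,0]
  claw: [1,1,1,1]

```text
time_s: 10.75
eef_pos: [0.6579, -0.0777, 0.0636]
tcp_rot: [0.536, 0.844, 0.001, 0.001]
wrist_force: [9.9, 4.4, 0.1]
gripper_width: 0.122
finger_force: 59.7
```

```bash
python3 r.py
```

```text
pos [-57.88 -59.38] F [10.82 -0.2 ] z 0.0636 tx,ty proxy [ 1.569 -0.144] [ 0.539 -1.48   0.175] 10.75
```

move_arm:
  delta_rot:
    - [0,0,0]
    - [0,0,0]
    - [0,0,0]
    - [0,0,0]
  offset:
    - [-0.0003,0,0]
    - [-0.0006,0,0]
    - [-0.0006,0,0]
    - [-0.0006,0,0]
  claw: [1,1,1,1]

```text
time_s: 11.08
eef_pos: [0.6582, -0.0782, 0.0636]
tcp_rot: [0.536, 0.844, 0.001, 0.001]
wrist_force: [9.2, 4.4, 0.2]
gripper_width: 0.116
finger_force: 59.7
```

```bash
python3 r.py
```

```text
pos [-57.91 -59.99] F [10.26  0.08] z 0.0636 tx,ty proxy [ 1.572 -0.186] [ 0.502 -1.502  0.215] 11.0833
```

move_arm:
  delta_rot:
    - [0,0,0]
    - [0,0,0]
    - [0,0,0]
    - [0,0,0]
  offset:
    - [-0.0003,0,0]
    - [-0.0006,0,0]
    - [-0.0007,0,0]
    - [-0.0007,0,0]
  claw: [1,1,1,1]

```text
time_s: 11.42
eef_pos: [0.6584, -0.0788, 0.0635]
tcp_rot: [0.536, 0.844, 0.001, 0.001]
wrist_force: [8.6, 4.4, 0.3]
gripper_width: 0.113
finger_force: 59.7
```

```bash
python3 r.py
```

```text
pos [-57.92 -60.64] F [9.68 0.32] z 0.0635 tx,ty proxy [ 1.616 -0.126] [ 0.575 -1.515  0.155] 11.4167
```

move_arm:
  delta_rot:
    - [0,0,0]
    - [0,0,0]
    - [0,0,0]
    - [0,0,0]
  offset:
    - [-0.0003,0,0]
    - [-0.0006,0,0]
    - [-0.0006,0,0]
    - [-0.0006,0,0]
  claw: [1,1,1,1]

```text
time_s: 11.75
eef_pos: [0.6587, -0.0794, 0.0636]
tcp_rot: [0.536, 0.844, 0.001, 0.001]
wrist_force: [8.8, 5.0, 1.5]
gripper_width: 0.119
finger_force: 59.7
```

```bash
python3 r.py
```

```text
pos [-57.92 -61.24] F [10.1   0.79] z 0.0636 tx,ty proxy [ 1.571 -0.154] [ 0.531 -1.486  0.202] 11.75
```

move_arm:
  delta_rot:
    - [0,0,0]
    - [0,0,0]
    - [0,0,0]
    - [0,0,0]
  offset:
    - [-0.0003,0,0]
    - [-0.0006,0,0]
    - [-0.0007,0,0]
    - [-0.0007,0,0]
  claw: [1,1,1,1]

```text
time_s: 12.08
eef_pos: [0.6589, -0.0798, 0.0636]
tcp_rot: [0.536, 0.844, 0.001, 0.001]
wrist_force: [8.4, 5.2, -0.0]
gripper_width: 0.122
finger_force: 59.7
```

```bash
python3 r.py
```

```text
pos [-57.89 -61.77] F [9.78 1.13] z 0.0636 tx,ty proxy [1.521 0.098] [ 0.737 -1.334  0.192] 12.0833
```

Contact: the y torque jumped by 0.25, about 1.2 N at the pin. I'll back off 0.3 mm and ease forward.

move_arm:
  delta_rot:
    - [0,0,0]
    - [0,0,0]
    - [0,0,0]
    - [0,0,0]
    - [0,0,0]
  offset:
    - [0.0003,0,0]
    - [0.0003,0.0015,0]
    - [0.0003,0.003,0]
    - [0.0003,0.004,0]
    - [0.0003,0.004,0]
  claw: [1,1,1,1,1]

```text
time_s: 12.5
eef_pos: [0.6625, -0.078, 0.0636]
tcp_rot: [0.536, 0.844, 0.001, 0.001]
wrist_force: [7.3, 4.4, 1.9]
gripper_width: 0.117
finger_force: 59.8
```

```bash
python3 r.py
```

```text
pos [-53.88 -61.58] F [8.52 0.89] z 0.0636 tx,ty proxy [ 1.431 -0.083] [ 0.535 -1.33   0.318] 12.5
```

move_arm:
  delta_rot:
    - [0,0,0]
    - [0,0,0]
    - [0,0,0]
    - [0,0,0]
    - [0,0,0]
  offset:
    - [0,0.001,0]
    - [0,0.002,0]
    - [0,0.003,0]
    - [0,0.003,0]
    - [0,0.003,0]
  claw: [1,1,1,1,1]

```text
time_s: 12.92
eef_pos: [0.6653, -0.0762, 0.0636]
tcp_rot: [0.536, 0.844, 0.001, 0.001]
wrist_force: [9.0, 8.8, 1.7]
gripper_width: 0.12
finger_force: 59.7
```

```bash
python3 r.py
```

```text
pos [-50.62 -61.22] F [11.87  4.11] z 0.0636 tx,ty proxy [1.76  0.521] [ 1.221 -1.37  -0.168] 12.9167
```

move_arm:
  delta_rot:
    - [0,0,0]
    - [0,0,0]
    - [0,0,0]
  offset:
    - [0.0003,0,0]
    - [0.0006,0,0]
    - [0.0006,0,0]
  claw: [1,1,1]

```text
time_s: 13.17
eef_pos: [0.6651, -0.0759, 0.0636]
tcp_rot: [0.536, 0.844, 0.001, 0.001]
wrist_force: [10.0, 5.5, -0.4]
gripper_width: 0.118
finger_force: 59.7
```

```bash
python3 r.py
```

```text
pos [-50.66 -60.88] F [11.37  0.77] z 0.0636 tx,ty proxy [1.806 0.165] [ 0.919 -1.563 -0.139] 13.1667
```

move_arm:
  delta_rot:
    - [0,0,0]
    - [0,0,0]
    - [0,0,0]
  offset:
    - [0.0004,0,0]
    - [0.0004,0,0]
    - [0.0004,0,0]
  claw: [1,1,1]

```text
time_s: 13.42
eef_pos: [0.6649, -0.0756, 0.0636]
tcp_rot: [0.536, 0.844, 0.001, 0.001]
wrist_force: [10.1, 5.9, 0.7]
gripper_width: 0.118
finger_force: 59.7
```

```bash
python3 r.py; python3 -c "
from to import *
f=optics.grab_frame('top');cv2.imwrite('pics/t2.png',cv2.resize(f['frame'][145:305,300:480],None,fx=3.7,fy=3.7,interpolation=cv2.INTER_CUBIC))"; python3 r.py
```

```text
pos [-50.68 -60.53] F [11.6   1.04] z 0.0636 tx,ty proxy [1.785 0.086] [ 0.838 -1.578 -0.136] 13.4167
pos [-50.66 -60.54] F [12.99  0.39] z 0.0636 tx,ty proxy [1.786 0.149] [ 0.896 -1.552 -0.232] 13.4667
```

View pics/t2.png

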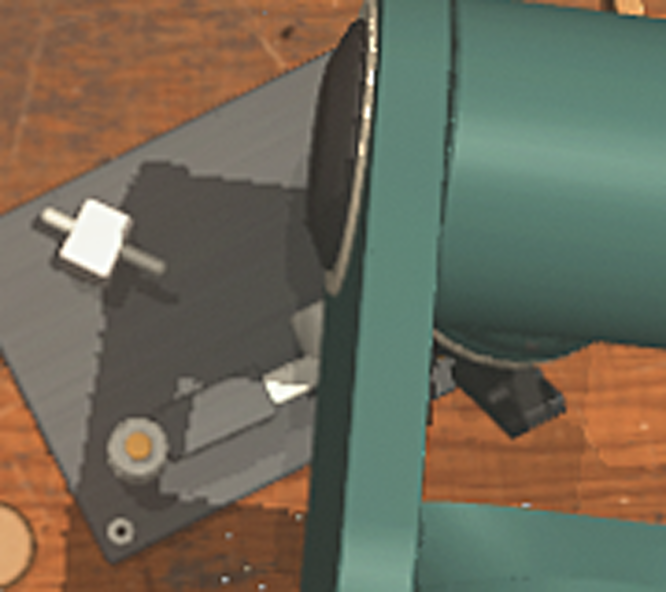

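The top view hides the catch behind the arm. The hammer is drawn back near (300,380), so the post is still held. I'll continue forward gently, staying just off the wall.

move_arm:
  delta_rot:
    - [0,0,0]
    - [0,0,0]
    - [0,0,0]
    - [0,0,0]
  offset:
    - [0,0.0007,0]
    - [0.0001,0.0014,0]
    - [0.0001,0.002,0]
    - [0.0001,0.002,0]
  claw: [1,1,1,1]

```text
time_s: 13.8
eef_pos: [0.6667, -0.0747, 0.0636]
tcp_rot: [0.536, 0.844, 0.001, 0.001]
wrist_force: [10.2, 5.6, 1.6]
gripper_width: 0.118
finger_force: 59.7
```

```bash
python3 r.py
```

```text
pos [-48.68 -60.44] F [11.58  0.69] z 0.0636 tx,ty proxy [1.701 0.144] [ 0.855 -1.477 -0.091] 13.8
```

move_arm:
  delta_rot:
    - [0,0,0]
    - [0,0,0]
    - [0,0,0]
    - [0,0,0]
  offset:
    - [0,0.0005,0]
    - [0,0.001,0]
    - [0,0.0015,0]
    - [0,0.0015,0]
  claw: [1,1,1,1]

```text
time_s: 14.13
eef_pos: [0.668, -0.0741, 0.0636]
tcp_rot: [0.536, 0.844, 0.001, 0.001]
wrist_force: [9.8, 5.9, 1.3]
gripper_width: 0.12
finger_force: 59.7
```

```bash
python3 r.py
```

```text
pos [-47.26 -60.43] F [11.35  1.21] z 0.0636 tx,ty proxy [1.593 0.173] [ 0.835 -1.367  0.006] 14.1333
```

move_arm:
  delta_rot:
    - [0,0,0]
    - [0,0,0]
    - [0,0,0]
    - [0,0,0]
  offset:
    - [0,0.0005,0]
    - [0,0.001,0]
    - [0,0.001,0]
    - [0,0.001,0]
  claw: [1,1,1,1]

```text
time_s: 14.47
eef_pos: [0.6688, -0.0737, 0.0636]
tcp_rot: [0.536, 0.844, 0.001, 0.001]
wrist_force: [9.1, 5.6, 2.2]
gripper_width: 0.116
finger_force: 59.7
```

```bash
python3 r.py
```

```text
pos [-46.31 -60.42] F [10.6  1.2] z 0.0636 tx,ty proxy [1.59  0.222] [ 0.878 -1.344  0.057] 14.4667
```

move_arm:
  delta_rot:
    - [0,0,0]
    - [0,0,0]
    - [0,0,0]
    - [0,0,0]
  offset:
    - [0,0.0005,0]
    - [0,0.001,0]
    - [0,0.001,0]
    - [0,0.001,0]
  claw: [1,1,1,1]

```text
time_s: 14.8
eef_pos: [0.6697, -0.0733, 0.0636]
tcp_rot: [0.536, 0.844, 0.001, 0.001]
wrist_force: [7.9, 5.8, 1.7]
gripper_width: 0.119
finger_force: 59.7
```

```bash
python3 r.py
```

```text
pos [-45.36 -60.41] F [9.6  1.89] z 0.0636 tx,ty proxy [1.477 0.264] [ 0.868 -1.224  0.066] 14.8
```

move_arm:
  delta_rot:
    - [0,0,0]
    - [0,0,0]
    - [0,0,0]
    - [0,0,0]
  offset:
    - [0.0001,0.0005,0]
    - [0.0001,0.001,0]
    - [0.0001,0.001,0]
    - [0.0001,0.001,0]
  claw: [1,1,1,1]

```text
time_s: 15.13
eef_pos: [0.6705, -0.0728, 0.0636]
tcp_rot: [0.536, 0.844, 0.001, 0.001]
wrist_force: [8.6, 4.7, 2.5]
gripper_width: 0.12
finger_force: 59.7
```

```bash
python3 r.py
```

```text
pos [-44.4  -60.32] F [9.81 0.55] z 0.0636 tx,ty proxy [1.435 0.252] [ 0.84  -1.191  0.115] 15.1333
```

move_arm:
  delta_rot:
    - [0,0,0]
    - [0,0,0]
    - [0,0,0]
    - [0,0,0]
  offset:
    - [0,0.0005,0]
    - [0,0.001,0]
    - [0,0.001,0]
    - [0,0.001,0]
  claw: [1,1,1,1]

```text
time_s: 15.47
eef_pos: [0.6714, -0.0723, 0.0636]
tcp_rot: [0.536, 0.844, 0.001, 0.001]
wrist_force: [8.1, 5.6, 1.9]
gripper_width: 0.118
finger_force: 59.8
```

```bash
python3 r.py
```

```text
pos [-43.41 -60.31] F [9.76 1.64] z 0.0636 tx,ty proxy [1.391 0.202] [ 0.775 -1.172  0.115] 15.4667
```

move_arm:
  delta_rot:
    - [0,0,0]
    - [0,0,0]
    - [0,0,0]
    - [0,0,0]
  offset:
    - [0,0.0005,0]
    - [0,0.001,0]
    - [0,0.001,0]
    - [0,0.001,0]
  claw: [1,1,1,1]

```text
time_s: 15.8
eef_pos: [0.6718, -0.0722, 0.0635]
tcp_rot: [0.536, 0.844, 0.001, 0.001]
wrist_force: [3.7, 4.0, 5.7]
gripper_width: 0.122
finger_force: 60.1
```

```bash
python3 r.py
```

```text
pos [-43.04 -60.38] F [5.04 2.05] z 0.0635 tx,ty proxy [0.705 0.335] [ 0.604 -0.495  0.137] 15.8
```

The seat is taking load: Fx fell from 9.8 to 5 N.

move_arm:
  delta_rot:
    - [0,0,0]
    - [0,0,0]
    - [0,0,0]
    - [0,0,0]
  offset:
    - [0,0.0003,0]
    - [0,0.0006,0]
    - [0,0.0006,0]
    - [0,0.0006,0]
  claw: [1,1,1,1]

```text
time_s: 16.13
eef_pos: [0.6719, -0.0722, 0.0634]
tcp_rot: [0.536, 0.844, 0.0, 0.0]
wrist_force: [-0.4, 1.5, 6.4]
gripper_width: 0.115
finger_force: 60.3
```

```bash
python3 r.py
```

```text
pos [-42.88 -60.37] F [0.3  1.49] z 0.0634 tx,ty proxy [0.027 0.48 ] [0.446 0.181 0.185] 16.1333
```

move_arm:
  delta_rot:
    - [0,0,0]
    - [0,0,0]
    - [0,0,0]
    - [0,0,0]
    - [0,0,0]
  offset:
    - [0,0,0]
    - [0,0,0]
    - [0,0,0]
    - [0,0,0]
    - [0,0,0]
  claw: [0.74,0.7,0.65,0.55,0.4]

```text
time_s: 16.55
eef_pos: [0.6716, -0.0724, 0.0625]
tcp_rot: [0.536, 0.844, -0.0, -0.0]
wrist_force: [-0.3, 1.1, 0.2]
gripper_width: 0.296
finger_force: 0.0
```

```bash
python3 r.py
```

```text
pos [-43.26 -60.43] F [0.17 1.1 ] z 0.0625 tx,ty proxy [-0.01   0.056] [0.046 0.033 0.023] 16.55
```

move_arm:
  delta_rot:
    - [0,0,0]
    - [0,0,0]
    - [0,0,0]
    - [0,0,0]
    - [0,0,0]
  offset:
    - [0,0,0]
    - [0,0,0]
    - [0,0,0]
    - [0,0,0]
    - [0,0,0]
  claw: [0.3,0.2,0.2,0.2,0.2]

```text
time_s: 16.97
eef_pos: [0.6718, -0.0722, 0.0628]
tcp_rot: [0.536, 0.844, -0.0, -0.0]
wrist_force: [0.1, 0.4, -0.7]
gripper_width: 0.4
finger_force: 0.0
```

```bash
python3 r.py; python3 -c "
from to import *
print(get_state()['gripper_width'],get_state()['finger_force'])
f=optics.grab_frame('wrist');cv2.imwrite('pics/w3.png',f['frame'])"
```

```text
pos [-43.03 -60.39] F [0.29 0.27] z 0.0628 tx,ty proxy [0.003 0.003] [ 0.004 -0.002  0.007] 16.9667
0.4001421741457864 0.0
```

View pics/w3.png

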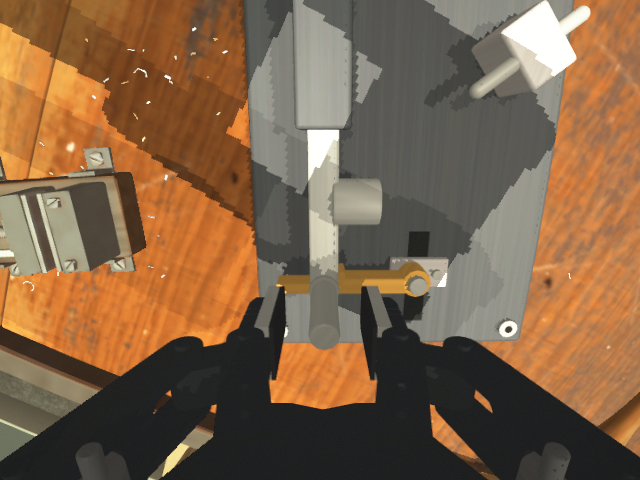

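The fingers are open and the arm stays hooked. It lies straight along column 323, the pin is behind the nub at (345,270), and the post at (323,330) sits clear between the pads. Next I retreat straight up.

move_arm:
  delta_rot:
    - [0,0,0]
    - [0,0,0]
    - [0,0,0]
    - [0,0,0]
    - [0,0,0]
  offset:
    - [0,0,-0.008]
    - [0,0,-0.02]
    - [0,0,-0.04]
    - [0,0,-0.07]
    - [0,0,-0.1]
  claw: [0.2,0.2,0.2,0.2,0.2]

```text
time_s: 17.43
eef_pos: [0.6715, -0.0722, 0.1648]
tcp_rot: [0.536, 0.844, -0.0, -0.0]
wrist_force: [-0.3, -1.0, 0.1]
gripper_width: 0.399
finger_force: 0.0
```

move_arm:
  delta_rot:
    - [0,0,0]
    - [0,0,0]
    - [0,0,0]
    - [0,0,0]
    - [0,0,0]
  offset:
    - [0,0,-0.02]
    - [0,0,-0.03]
    - [0,0,-0.03]
    - [0,0,-0.03]
    - [0,0,-0.03]
  claw: [0.2,0.2,0.2,0.2,0.2]

```text
time_s: 17.85
eef_pos: [0.6713, -0.0722, 0.1911]
tcp_rot: [0.536, 0.844, -0.0, -0.001]
wrist_force: [0.3, 0.2, -0.9]
gripper_width: 0.401
finger_force: 0.0
```

```bash
python3 r.py; python3 -c "
from to import *
f=optics.grab_frame('wrist');cv2.imwrite('pics/w4.png',f['frame'])"
```

```text
pos [-43.44 -60.13] F [0.38 0.  ] z 0.1911 tx,ty proxy [ 0.03  -0.006] [ 0.007 -0.03  -0.024] 17.85
```

View pics/w4.png

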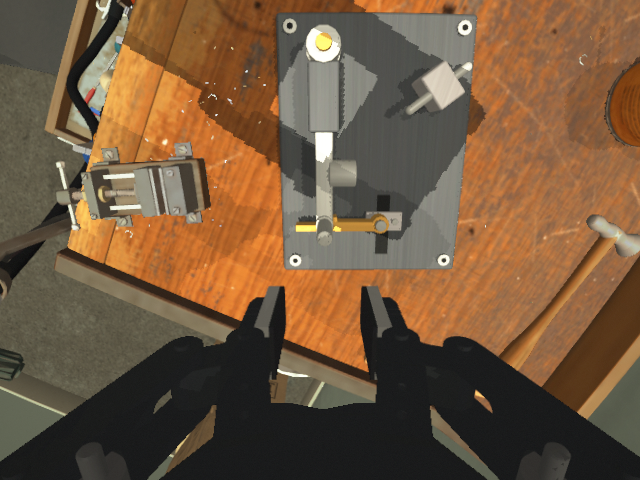

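The arm is still cocked: the post is at (324,232), hooked behind the catch, with the lever level along row 226 and the gripper well clear. I'll hand in the job.

```bash
python3 -c "
from workcell import workorder
print(workorder.finish_job())"
```

```text
the job is handed in; nothing more can be done
None
```

The striker is cocked: the pin is hooked on the brass catch and stayed there after I let go, and the job was handed in at about 18 s; the wall force briefly rose to about 3 N while easing forward before I backed off, the catch did not trip, and I never touched the loupe, ring or puck.

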